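Clamp a glued heel block with a one-hand bar clamp

ROBOT

A 7-joint arm with a two-finger parallel gripper is mounted at the origin on the work surface. World frame = base frame: x ahead of the robot, y to its left, z up, the work surface at z = 0. Lengths are in m, angles in rad, forces in N, time in s.
With the tool pointing down it reaches from about 0.4 to 0.875 m from the base axis. Payload 19.3 kg.
Tool frame: the origin (TCP) lies midway between the tips of the shut fingers; the grasp point (between the pads) lies 19 mm behind it; z points along the fingers, y is the line along which they close (so a half turn about z gives the same grasp; the last joint's range is limited). The gripper opens to 85 mm and grips with 20 to 120 N. Pads are 22 mm wide; open, the fingers measure 114 mm over their backs; the gripper's body (76 mm by 85 mm) begins 54 mm behind the grasp point. The pads swing forward as they close: fully open they stand 13 mm farther back than shut.
Start: joints at [1.083, 0.521, -0.036, 1.599, 0.021, 1.021, -0.113], TCP at [0.254, -0.571, 0.231] pointing down, gripper open.
Joint ranges: [-2.91, 2.91], [-0.3, 2.13], [-1.5, 1.42], [0.17, 2.43], [-1.26, 4.41], [0.16, 1.93], [-2.52, 2.52]. Speed limits (rad/s): [1.89, 1.89, 2.39, 2.39, 3.01, 3.01, 3.01].

INTERFACE

Orientations are given as [roll, pitch, yaw] about the fixed x, y, z axes, in that order (R = Rz(yaw) Ry(pitch) Rx(roll)).
In Python, from workcell import bot gives the robot as it stands.
- The arm moves only by the tool move_arm, never from a script. Its argument "moves" is a list that holds one entry, the list of rows, each a list of 7 numbers: the opening, from 0 (shut) to 1 (fully open), then the shift along the tool's x, y, z in units of 1000 mm (1.0 is 1000 mm), then the turn, a rotation vector about the tool's x, y, z in units of 2 pi rad (1.0 is 2 pi rad). A call has 1 to 5 rows; each row is the pose to reach, as a shift and turn from the pose commanded when the call began, along the tool's axes at that moment, turning the shorter way round; what a row does not reach only later rows make up. A row lasts 1/10 s, in which the tool goes at most 50 mm and 8.59 degrees, less where a joint would pass 70% of its speed; a pose out of reach is approached as far as the arm can. A call with a number of a shift or a turn outside -1 to 1 is refused whole. A call with a gripper value outside its range is refused whole. The fingers move at their own pace and stop on an object; "force" is the grip in N (left out, the last holds). Time passes only in rows, so rows that repeat a pose let the fingers close. It gives the time, the measured TCP pose, the force, the opening and the grip force at its end, in the units of the state.
- bot.observe(): the state, without advancing time (a new reading comes with each control period).
- bot.grab_frame(name): name is "side" or "top"; returns the picture (384x512x3 uint8, red, green, blue); there is no depth.
- bot.camera_params(name): a dict with "vertical_fov" (degrees; the focal length in pixels is half the picture's height over the tangent of half this angle, whatever the lens; pixels are square), "cx", "cy" (the principal point, pixels), "R" (3x3) and "t" (3): a world point X has camera coordinates R X + t. Camera axes: x right, y down, z forward; pixel columns grow to the right and rows downward; lengths in m; the calibration is good to about 2 mm. A picture is of the moment at which its call begins. camera_params takes no time and is no camera call.
- bot.job_done(): hands the job in; it is judged then, once.
The state is a dict: "clock": time; "qpos": joint angles; "qd": joint speeds; "joint_efforts": joint torques, N m; "position": TCP position; "tool_rot": TCP orientation; "force": force on the tool from outside, world axes, zero at the start; "moment": the same for the moment, N m; "grip_width": finger opening in m; "finger_force": force on a finger pad.
Only numpy, scipy, OpenCV 4.12 (cv2) and the standard library are available. Lean on these libraries where they do the work, as an engineer would, in place of code of your own. Each camera call takes 0.05 s, during which the arm holds its last target. There are 200 camera calls.

TASK

The two freshly glued heel blanks stand side by side on the bench. Fetch the one-hand bar clamp, lay it flat on the bench across them from the robot's side so that its two pads face the middle of their outer faces, and squeeze the trigger again and again until the pads press the blanks firmly together and hold. Leave the blanks standing about where they are, and do not disturb the glue bottle, the tin, the bowl or the stack of soles.

Things in the scene. Friction and masses are not known exactly. Their poses are not given: they have to be found in the camera images.
- clamp: One-hand bar clamp, 0.65 kg, lying flat on its side, 30 mm thick, about 230 x 235 mm. Origin: middle of its steel bar, at the underside; z up. The bar runs along y from -112 to 112 mm, 18 mm wide in x, at z 11 to 19 mm, with 2.5 mm teeth on its -x edge. Fixed jaw at the +y end; both jaws reach to +x, handle and trigger to -x. Centre of mass near the origin. Nothing on it opens again.
- carry_point (a point): Middle of the bar's section, 42 mm from the bar's middle towards the fixed jaw, 15 mm above the underside: a good place to grip the clamp, across the bar (18 mm wide along the clamp's x, 20.5 mm with teeth), between housing and fixed jaw. With the pads at the middle of the blanks 35 mm stay free between the bar and their near ends. Axes as the clamp.
- housing (a point): Top middle of the blue housing that slides on the bar (52 mm in x, 56 mm in y, 30 mm high), at clamp x = 2 mm, y = -50 mm + joint jaw. It carries the moving jaw, the handle and the trigger; handle and trigger leave no room to grip it from the sides.
- fixed_pad (a point): Middle of the fixed jaw's pad face, looking along the clamp's -y; at clamp x = 84, y = 88, z = 15 mm. Both pads are rubber, 34 mm in x, 26 mm high; throat from a pad's middle to the bar's edge 75 mm. The fixed jaw's body lies behind it: y 96 to 122 mm, x from -16 to 101 mm.
- moving_pad (a point): Middle of the moving jaw's pad face, at clamp x = 84 mm, y = -12 mm + joint jaw, z = 15 mm, looking along the clamp's +y (when the soft pad is pushed in, the true face lies back in -y by joint pad). Its jaw arm lies behind it: 14 to 36 mm back, reaching to clamp x = 101 mm.
- squeeze_point (a point): Half way between the handle's back and the front of the released trigger, 85 mm from the bar away from the jaws, 15 mm above the underside; moves with the housing, axes as the clamp. Back of the handle 32.5 mm from here in -y, front of the trigger 33 mm in +y, 65 mm over both; 36 mm when fully squeezed. Both run along x 20 mm or more either side of here and are 22 to 26 mm high.
- jaw (a joint): Slide of the housing with moving jaw, handle and trigger along the bar to the fixed jaw, m; 0 to 0.085, starts at 0.012 to 0.036. The free pads stand 100 mm minus this apart. A ratchet (4 mm notches) lets it only close: a full squeeze closes it about 8 mm, and under load it backs off by up to a notch on letting go. The small red release tab is not used here (fixed). Slides shut by hand with 3 N or more.
- trigger (a joint): Swing of the orange trigger towards the handle, rad: 0 let go, 0.28 fully squeezed. A spring returns it (3 to 5 N at squeeze_point) within about 0.3 s.
- pad (a joint): How far the moving jaw's soft pad is pushed back into its jaw, m: 0 free, 0.008 at most; 6 N of clamping force per mm. At the jaws acts about 2.6 times the squeeze at squeeze_point, less the springs; squeezing with 20 to 40 N grips firmly (the pad stays in by about 3 or 6 mm when let go, depending on the notch).
- blank_a: Darker wooden heel blank, 80 mm along x, 22.5 mm along y, 40 mm high, standing on edge, 0.08 kg, loose. Origin: middle of its underside. It stands on the -y side of blank_b.
- blank_b: Lighter wooden heel blank of the same size, loose, beside blank_a on its +y side, faces parallel, about 1 mm apart, so that both measure about 46 mm across (45 mm once pressed together).
- bottle: Bystander: tall white glue bottle with orange cap, 64 mm across, 185 mm high, origin at its underside; stands close beside the blanks on blank_a's side.
- tin: Bystander: green tin, 66 mm across, 75 mm high, origin at its underside; stands nearer the robot than the blanks, on blank_b's side.
- bowl: Bystander: white enamel bowl, 140 mm across, 60 mm high, origin at its underside; stands off to the left or right, across from where the clamp lies at the start.
- soles: Bystander: stack of four leather soles, 200 mm long along x, 72 mm wide, 36 mm high, origin at its underside; lies beyond the blanks.

How it is judged:
On the way, in this order (a step that is already met when the one before it is completed fails the run):
1. the clamp lies flat on the bench with both blanks between its pads, not yet gripping (x of fixed_pad in the frame of blank_b between -0.02 and 0.02 m and x of moving_pad in the frame of blank_a between -0.02 and 0.02 m and y of fixed_pad in the frame of blank_b above 0.009 m and y of moving_pad in the frame of blank_a below -0.003 m and height (world z) of clamp below 0.006 m and angle between clamp's own z axis and vertical below 0.08 rad and value of joint pad below 0.001 m and value of joint trigger below 0.06 rad), for 0.2 s.
2. the trigger is squeezed with the clamp in place (x of fixed_pad in the frame of blank_b between -0.02 and 0.02 m and x of moving_pad in the frame of blank_a between -0.02 and 0.02 m and y of fixed_pad in the frame of blank_b above 0.009 m and y of moving_pad in the frame of blank_a below -0.003 m and value of joint trigger above 0.12 rad), for 0.05 s.
3. the blanks are gripped firmly with the trigger let go (x of fixed_pad in the frame of blank_b between -0.02 and 0.02 m and x of moving_pad in the frame of blank_a between -0.02 and 0.02 m and y of fixed_pad in the frame of blank_b above 0.009 m and y of moving_pad in the frame of blank_a below -0.003 m and value of joint pad above 0.002 m and contact force between blank_a and blank_b above 10 N and value of joint trigger below 0.06 rad), for 0.2 s.
At the end, for the whole second after the job is handed in: Trigger let go; clamp flat on the bench, at rest, each pad within 20 mm of the middle of its blank's length; soft pad pushed in over 2 mm and the blanks pressed together with over 10 N; blanks upright on the bench, less than 60 mm from where they stood; the other things undisturbed (all of step 3 and height (world z) of clamp below 0.006 m and angle between each of clamp, blank_a, blank_b's own z axis and vertical below 0.08 rad and height (world z) of each of blank_a, blank_b below 0.005 m and distance of each of blank_a, blank_b from where it was at the start of the episode below 0.06 m and linear speed of clamp below 0.02 m/s); the robot touches nothing.
It fails at once if the bottle is pushed more than 30 mm or tipped (distance of bottle from where it was at the start of the episode above 0.03 m or angle between bottle's own z axis and vertical above 0.35 rad).
It fails at once if the tin is pushed more than 30 mm or tipped (distance of tin from where it was at the start of the episode above 0.03 m or angle between tin's own z axis and vertical above 0.35 rad).
It fails at once if the bowl is pushed more than 30 mm or tipped (distance of bowl from where it was at the start of the episode above 0.03 m or angle between bowl's own z axis and vertical above 0.35 rad).
It fails at once if the stack of soles is pushed more than 30 mm or tipped (distance of soles from where it was at the start of the episode above 0.03 m or angle between soles's own z axis and vertical above 0.35 rad).
It fails at once if a blank is lifted off the bench by more than 20 mm or knocked over (height (world z) of any of blank_a, blank_b above 0.02 m or angle between any of blank_a, blank_b's own z axis and vertical above 0.4 rad).
It also fails if it takes over 70 s, if anything falls off the work surface, if the arm or the gripper's body presses on something with over 40 N, if the wrist force passes 120 N, or if a joint passes its speed limit or range.

## Working session

There is one attempt and no reset: what is moved stays moved. The work goes in short steps, Python scripts to look and compute and a tool call to move; the robot and the scene stay as the last step left them, time stands still between calls to the robot, and variables do not carry over. Pictures are saved under pics/ and viewed, at most 13 in all, crops included, and the job is handed in when it is done.

Besides the shell and the picture viewer there is one more tool, called after ">>>" as name([rows], argument=value, ...), one row to a line, values as JSON. move_arm: Moves the arm, as the interface text tells. Shifts and turns lie within -1 to 1; 1 stands for 1000 mm of shift or 2 pi rad of turn. Its arguments: {"type":"object","properties":{"moves":{"type":"array"},"force":{"type":"number"}},"required":["moves"]}

```bash
mkdir -p pics; ls; python3 - <<'E'
from workcell import bot
import cv2
for n in("top","side"):
    cv2.imwrite(f"pics/{n}0.png",bot.grab_frame(n)[:,:,::-1]); p=bot.camera_params(n); print(n,p)
print(bot.observe())
E
```

```text
pics
top {'vertical_fov': 52.61732549529684, 'cx': 255.12371993538284, 'cy': 189.0506710519202, 'R': array([[-0.01768112, -0.9993734 , -0.03066248],
       [-0.99234331,  0.02128952, -0.12166143],
       [ 0.12223799,  0.02827659, -0.99209793]]), 't': array([0.04344957, 0.59994287, 1.04028525])}
side {'vertical_fov': 42.94923566095007, 'cx': 249.46465418065327, 'cy': 192.59549756516327, 'R': array([[-0.93654274, -0.3505154 , -0.0051629 ],
       [-0.17469213,  0.47942783, -0.86001838],
       [ 0.30392493, -0.80454205, -0.51023693]]), 't': array([0.5903279 , 0.14828637, 1.20251698])}
{'clock': 0.1, 'qpos': array([ 1.08282652,  0.52196562, -0.03628493,  1.59994637,  0.02121336,
        1.02110355, -0.11281229]), 'qd': array([-0.00138712, -0.00272591,  0.00063143, -0.00096187,  0.00145271,
        0.00036338, -0.00010369]), 'joint_efforts': array([ 8.08336074e-03, -9.28469753e+01,  1.98476784e+00, -3.70530581e+01,
        1.80841918e-02,  5.32247839e-03, -1.56332658e-04]), 'position': array([ 0.25339682, -0.57099637,  0.23077844]), 'tool_rot': array([-3.14056005e+00,  1.05208061e-04,  4.17716647e-01]), 'force': array([-0.45416372,  0.48319114, -0.57591349]), 'moment': array([-0.00444742, -0.04971364,  0.0111326 ]), 'finger_force': 0.0, 'grip_width': 0.0851459810254649}
```

View pics/top0.png

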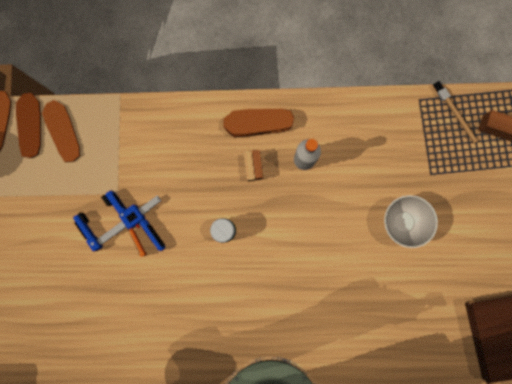

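View pics/side0.png

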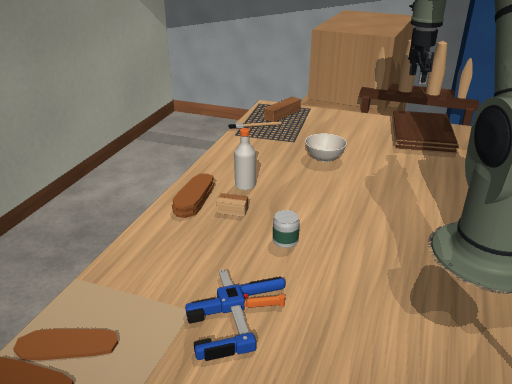

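```bash
python3 - <<'E'
import cv2,numpy as np
t=cv2.imread("pics/top0.png")
a=cv2.resize(t[180:265,65:175],None,fx=6,fy=6,interpolation=cv2.INTER_CUBIC)
b=cv2.resize(t[100:250,205:330],None,fx=4,fy=4,interpolation=cv2.INTER_CUBIC)
cv2.imwrite("pics/ca.png",a);cv2.imwrite("pics/cb.png",b)
E
cat > h.py <<'E'
import numpy as np
from workcell import bot
def px2w(n,u,v,z):
    p=bot.camera_params(n);f=192/np.tan(np.radians(p["vertical_fov"]/2))
    R=p["R"];c=-R.T@p["t"];d=R.T@np.array([(u-p["cx"])/f,(v-p["cy"])/f,1])
    return c+d*(z-c[2])/d[2]
def w2px(n,X):
    p=bot.camera_params(n);f=192/np.tan(np.radians(p["vertical_fov"]/2))
    q=np.atleast_2d(X)@p["R"].T+p["t"]
    return q[:,:2]/q[:,2:]*f+[p["cx"],p["cy"]]
E
```

```text
(no output)
```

View pics/ca.png

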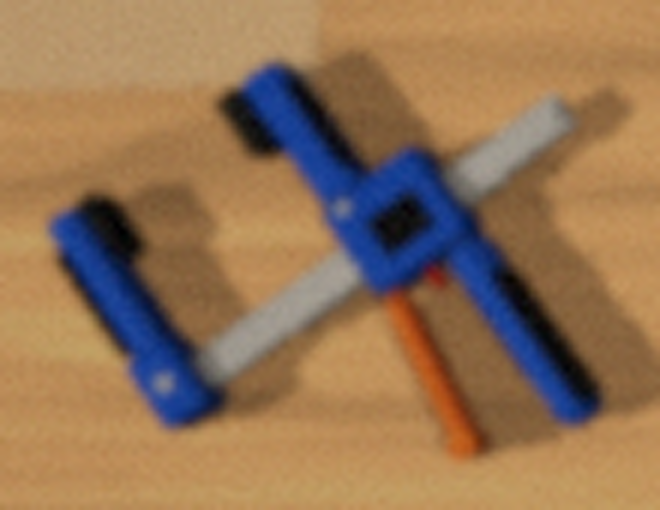

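View pics/cb.png

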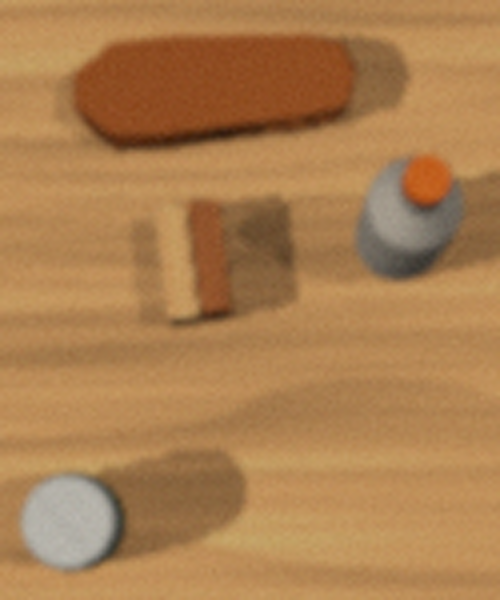

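```bash
cat >> h.py <<'E'
def T2(p,L):
    c,s=np.cos(p[2]),np.sin(p[2]);L=np.array(L,float)
    return np.c_[p[0]+c*L[:,0]-s*L[:,1],p[1]+s*L[:,0]+c*L[:,1],L[:,2]]
E
python3 - <<'E'
from h import *
from scipy.optimize import least_squares
for n in("top","side"):
    p=bot.camera_params(n);print(n,-p["R"].T@p["t"])
A=lambda u:np.array(u)/6+[65,180]
B=lambda u:np.array(u)/4+[205,100]
img=A([(562,112),(55,220),(165,427),(220,400),(412,150),(472,225),(383,288),(330,203),(163,382)])
def mod(p):
    j=p[3]*1000;L=np.array([(0,-112,19),(101,122,26),(-16,122,30),(-16,96,30),(28,-78+j,30),(-24,-78+j,30),(-24,-22+j,30),(28,-22+j,30),(0,109,30)])/1000
    return T2(p,L)
r=least_squares(lambda p:(w2px("top",mod(p))-img).ravel(),[.6,.4,1,.02],loss="soft_l1");print("clamp",r.x,np.degrees(r.x[2]));print(r.fun.reshape(-1,2).round(1))
im=B([(160,205),(222,200),(231,308),(172,314)])
L=np.array([(40,23,40),(40,-23,40),(-40,-23,40),(-40,23,40)])/1000
b=least_squares(lambda p:(w2px("top",T2(p,L))-im).ravel(),[.7,.1,0]);print("blanks",b.x,b.fun.reshape(-1,2).round(1))
for n,u,z in(("tin",(70,520),.075),("cap",(427,180),.185),("bottlelow",(395,262),0),("soleL",(78,88),.036),("soleBR",(350,112),.03),("soleBL",(120,146),.0)):
    print(n,px2w("top",*B(u),z))
c=r.x
print("carry",T2(c,[(0,.042,.015)]),"sq",T2(c,[(-.094,-.05+c[3],.015)]))
E
```

```text
top [0.46895516 0.00123413 1.10638702]
side [0.21329688 1.10330188 0.74414539]
clamp [0.51944415 0.39510672 0.60099984 0.02872166] 34.43475449106777
[[ 1.3 -0.5]
 [-3.1  0.3]
 [-0.1  0.1]
 [-1.5 -0.9]
 [ 1.3 -2.4]
 [ 1.4  0.2]
 [-0.4  1.4]
 [-1.6  0.4]
 [ 1.1  0.1]]
blanks [0.67048777 0.03337983 0.07556731] [[-0.4 -0.3]
 [ 0.4 -0.7]
 [ 0.9  0.4]
 [-0.9  0.5]]
tin [0.48859012 0.11902852 0.075     ]
cap [ 0.6866769  -0.11114463  0.185     ]
bottlelow [ 0.67063901 -0.10861845  0.        ]
soleL [0.79490045 0.11550289 0.036     ]
soleBR [ 0.77396745 -0.07735902  0.03      ]
soleBL [0.76137446 0.08890465 0.        ]
carry [[0.49569452 0.42974708 0.015     ]] sq [[0.45394792 0.32440303 0.015     ]]
```

```bash
python3 - <<'E'
import cv2
s=cv2.imread("pics/side0.png")
cv2.imwrite("pics/sc.png",cv2.resize(s[180:370,160:330],None,fx=3,fy=3,interpolation=cv2.INTER_CUBIC))
E
python3 - <<'E'
from h import *
from scipy.optimize import least_squares
A=lambda u:np.array(u)/6+[65,180]
img=A([(562,112),(165,427),(220,400),(412,150),(472,225),(383,288),(330,203),(163,382)])
def mod(p):
    j=p[3]*1000;L=np.array([(0,-112,19),(-16,122,30),(-16,96,30),(28,-78+j,30),(-24,-78+j,30),(-24,-22+j,30),(28,-22+j,30),(0,109,30)])/1000
    q=w2px("top",T2(p,L))-[255.1,189]; r2=(q**2).sum(1,keepdims=True)/388**2
    return q*(1+p[4]*r2)+[255.1,189]
for fix in(0,1):
    r=least_squares(lambda p:np.r_[(mod(p)-img).ravel(),(p[4]*1000 if fix==0 else p[4]*2)],[.5,.4,.6,.02,0]);print(r.x,r.cost);print(r.fun[:-1].reshape(-1,2).round(1).tolist())
E
```

```text
[ 5.18915649e-01  3.95835678e-01  6.07170278e-01  2.82531653e-02
 -4.39652246e-05] 9.65311207997757
[[0.9, -0.5], [-0.2, 0.5], [-1.6, -0.5], [1.0, -2.3], [1.2, 0.2], [-0.5, 1.5], [-1.8, 0.5], [0.9, 0.5]]
[ 0.51692736  0.40096294  0.60171698  0.02563424 -0.07455017] 7.963810114412361
[[-0.4, 0.3], [0.4, 0.1], [-1.4, -0.7], [1.0, -2.2], [0.9, 0.3], [-0.5, 1.4], [-1.5, 0.4], [1.4, 0.3]]
```

View pics/sc.png

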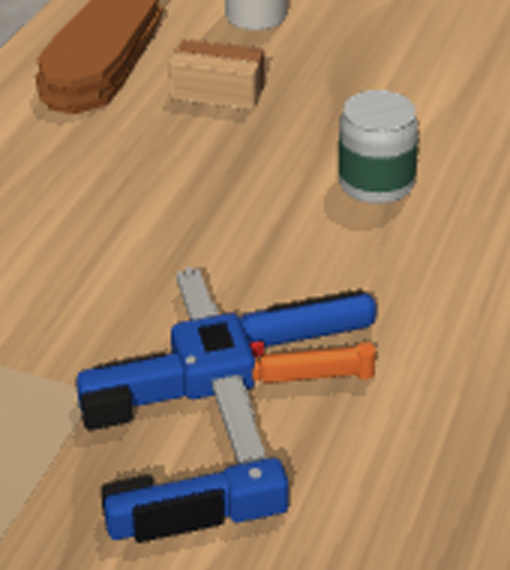

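```bash
python3 - <<'E'
from h import *
from scipy.optimize import least_squares
A=lambda u:np.array(u)/6+[65,180]
B=lambda u:np.array(u)/4+[205,100]
S=lambda u:np.array(u)/3+[160,180]
def pr(n,X,k):
    p=bot.camera_params(n);f=192/np.tan(np.radians(p["vertical_fov"]/2));c=[p["cx"],p["cy"]]
    q=w2px(n,X)-c;return q*(1+k*(q**2).sum(1,keepdims=True)/f**2)+c
it=A([(562,112),(165,427),(220,400),(412,150),(472,225),(383,288),(330,203),(163,382)])
is_=S([(190,272),(289,492),(280,458),(172,325),(240,315),(255,372),(187,388),(255,473)])
def LC(j): return np.array([(0,-112,19),(-16,122,30),(-16,96,30),(28,-78+j,30),(-24,-78+j,30),(-24,-22+j,30),(28,-22+j,30),(0,109,30)])/1000
bt=B([(160,205),(222,200),(231,308),(172,314)]); bs=S([(170,68),(185,40),(265,48),(257,76)])
LB=np.array([(40,23,40),(40,-23,40),(-40,-23,40),(-40,23,40)])/1000
def f(p,split=0):
    X=T2(p,LC(p[3]*1000));Y=T2(p[4:7],LB);kt,ks=p[7:]
    o=[pr("top",X,kt)-it,pr("side",X,ks)-is_,pr("top",Y,kt)-bt,pr("side",Y,ks)-bs]
    return o if split else np.r_[np.vstack(o).ravel(),5*kt,5*ks]
r=least_squares(f,[.52,.4,.6,.026,.67,.03,.07,0,0],loss="soft_l1");print(r.x.round(4),r.cost)
for o in f(r.x,1):print(o.round(1).tolist())
E
```

```text
[ 0.5158  0.4001  0.6021  0.0316  0.6682  0.0343  0.0887 -0.0971  0.1206] 27.389346403107755
[[0.0, 0.7], [1.4, 0.2], [-0.4, -0.5], [-0.2, -0.6], [-0.3, 1.9], [-1.5, 2.9], [-2.5, 2.0], [2.4, 0.4]]
[[-0.2, -0.2], [-0.6, -0.4], [-1.0, 0.5], [-1.1, -0.5], [-0.2, -1.2], [0.8, -2.6], [-1.1, -3.4], [0.8, 2.3]]
[[-0.9, 0.7], [-0.1, 0.1], [0.7, 1.1], [-1.0, 1.5]]
[[-0.7, -2.9], [-0.4, -1.8], [0.1, -0.7], [-1.8, -1.6]]
```

```bash
cat >> h.py <<'E'
from scipy.spatial.transform import Rotation as Ro
def rel(pos,yaw,start=None):
    o=bot.observe()
    P,Q=(o["position"],Ro.from_euler("xyz",o["tool_rot"])) if start is None else (np.array(start[0]),Ro.from_euler("xyz",[np.pi,0,start[1]]))
    G=Ro.from_euler("xyz",[np.pi,0,yaw])
    d=Q.inv().apply(np.array(pos)-P);w=(Q.inv()*G).as_rotvec()/2/np.pi
    print("rel",d.round(4),w.round(4),"rows",max(np.linalg.norm(d)/.05,np.degrees(np.linalg.norm(w)*2*np.pi)/8.59).round(1))
E
python3 - <<'E'
from h import *
rel((.54,-.2,.30),1.1)
rel((.57,.12,.30),1.75,((.54,-.2,.30),1.1))
rel((.493,.434,.15),2.173,((.57,.12,.30),1.75))
E
```

```text
rel [ 0.4125 -0.2229 -0.069 ] [-0.0002 -0.     -0.1086] rows 9.5
rel [ 0.2988 -0.1184 -0.    ] [ 0.      0.     -0.1035] rows 6.4
rel [ 0.3227 -0.0198  0.15  ] [ 0.      0.     -0.0673] rows 7.1
```

>>> move_arm([
  [[1,0.412,-0.223,-0.069,0,0,-0.109],[1,0.412,-0.223,-0.069,0,0,-0.109],[1,0.412,-0.223,-0.069,0,0,-0.109],[1,0.412,-0.223,-0.069,0,0,-0.109],[1,0.412,-0.223,-0.069,0,0,-0.109]],
], force=60)

```text
clock: 0.6
position: [0.4053, -0.3737, 0.268]
tool_rot: [-3.141, 0.0, 1.109]
force: [1.0, -0.2, -0.5]
grip_width: 0.0856
finger_force: 0.0
```

```bash
python3 - <<'E'
from h import *
print(bot.observe()["qpos"].round(2)); rel((.54,-.2,.30),1.1);rel((.57,.12,.30),1.75)
E
```

```text
[ 0.83  0.37 -0.26  1.74  0.11  1.04  0.07]
rel [ 0.2155  0.0431 -0.0321] [-0.      0.      0.0014] rows 4.4
rel [ 0.5153 -0.0728 -0.0321] [-0.      0.     -0.1021] rows 10.4
```

>>> move_arm([
  [[1,0.215,0.043,-0.032,0,0,0],[1,0.515,-0.073,-0.032,0,0,-0.102],[1,0.515,-0.073,-0.032,0,0,-0.102],[1,0.515,-0.073,-0.032,0,0,-0.102],[1,0.515,-0.073,-0.032,0,0,-0.102]],
])

```text
clock: 1.1
position: [0.4928, -0.1433, 0.2855]
tool_rot: [-3.141, 0.0, 1.709]
force: [1.0, -0.0, -0.6]
grip_width: 0.0853
finger_force: 0.0
```

```bash
python3 - <<'E'
from h import *
rel((.57,.12,.30),1.75);rel((.493,.434,.15),2.173)
E
```

```text
rel [ 0.2502  0.1126 -0.0146] [-0.      0.     -0.0066] rows 5.5
rel [0.5719 0.0795 0.1354] [-0.      0.     -0.0739] rows 11.9
```

>>> move_arm([
  [[1,0.25,0.1,-0.01,0,0,-0.01],[1,0.25,0.1,-0.01,0,0,-0.01],[1,0.25,0.1,-0.01,0,0,-0.01],[1,0.25,0.1,-0.01,0,0,-0.02],[1,0.35,0.1,0,0,0,-0.04]],
])

```text
clock: 1.6
position: [0.5439, 0.1003, 0.2907]
tool_rot: [3.141, 0.0, 1.956]
force: [0.0, -1.1, 0.3]
grip_width: 0.0857
finger_force: 0.0
```

```bash
python3 - <<'E'
from h import *
rel((.493,.434,.15),2.173)
E
```

```text
rel [0.3284 0.078  0.1407] [ 0.0001  0.     -0.0346] rows 7.3
```

>>> move_arm([
  [[1,0.328,0.078,0.141,0,0,-0.035],[1,0.328,0.078,0.141,0,0,-0.035],[1,0.328,0.078,0.141,0,0,-0.035],[1,0.328,0.078,0.141,0,0,-0.035],[1,0.328,0.078,0.141,0,0,-0.035]],
])

```text
clock: 2.1
position: [0.5082, 0.328, 0.1931]
tool_rot: [-3.141, 0.0, 2.173]
force: [0.4, -0.1, 0.4]
grip_width: 0.0855
finger_force: 0.0
```

```bash
python3 - <<'E'
from h import *
rel((.493,.434,.11),2.173)
E
```

```text
rel [0.096  0.0476 0.083 ] [-0.0001  0.      0.0001] rows 2.7
```

>>> move_arm([
  [[1,0.096,0.048,0.083,0,0,0],[1,0.096,0.048,0.083,0,0,0],[1,0.096,0.048,0.083,0,0,0],[1,0.096,0.048,0.083,0,0,0],[1,0.096,0.048,0.083,0,0,0]],
])

```text
clock: 2.6
position: [0.4932, 0.4329, 0.1103]
tool_rot: [-3.14, 0.0, 2.175]
force: [1.3, -1.2, 0.1]
grip_width: 0.0857
finger_force: 0.0
```

```bash
python3 - <<'E'
from h import *
import cv2
o=bot.observe();P=o["position"];print(P,w2px("top",P),w2px("side",P))
t=bot.grab_frame("top")[180:265,65:175,::-1];s=bot.grab_frame("side")[250:370,160:310,::-1]
t=cv2.resize(t,(440,340),interpolation=3);s=cv2.resize(s,(350,280),interpolation=3)
c=np.zeros((340,790,3),np.uint8);c[:,:440]=t;c[:280,440:]=s;cv2.imwrite("pics/near.png",c)
E
```

```text
[0.4931604  0.43289918 0.11025769] [[ 99.82481021 230.21327288]] [[237.18681662 282.62899976]]
```

View pics/near.png

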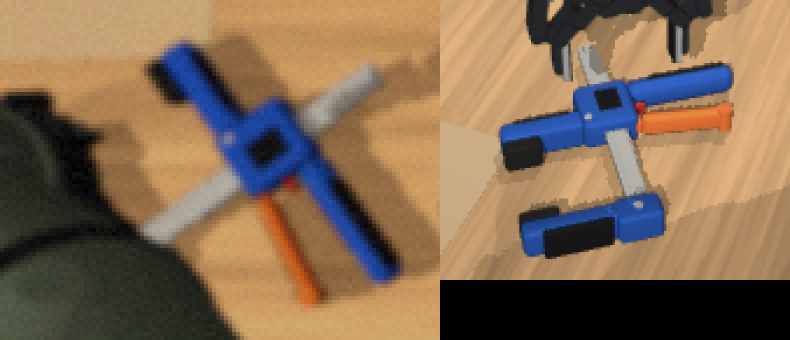

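```bash
python3 - <<'E'
from h import *
print(w2px("side",[[.493,.434,.019]]),w2px("top",[[.493,.434,.019]]))
rel((.493,.434,.004),2.173)
E
```

```text
[[237.86641193 317.32224222]] [[113.28269768 230.81220994]]
rel [ 0.0027 -0.0002  0.1076] [ 0.0001  0.0001 -0.    ] rows 2.2
```

>>> move_arm([
  [[1,0.002,0,0.04,0,0,0],[1,0.002,0,0.08,0,0,0],[1,0.002,0,0.1,0,0,0],[1,0.002,0,0.106,0,0,0],[1,0.002,0,0.106,0,0,0]],
])

```text
clock: 3.2
position: [0.4931, 0.4343, 0.0057]
tool_rot: [3.141, -0.0, 2.173]
force: [-0.3, -0.4, 0.2]
grip_width: 0.0857
finger_force: 0.0
```

>>> move_arm([
  [[0,0,0,0,0,0,0],[0,0,0,0,0,0,0],[0,0,0,0,0,0,0],[0,0,0,0,0,0,0],[0,0,0,0,0,0,0]],
], force=60)

```text
clock: 3.7
position: [0.493, 0.4346, 0.0058]
tool_rot: [3.141, 0.0, 2.174]
force: [-2.0, -1.8, 5.4]
grip_width: 0.018
finger_force: 58.5
```

>>> move_arm([
  [[0,0,0,0,0,0,0],[0,0,0,0,0,0,0],[0,0,0,0,0,0,0],[0,0,0,0,0,0,0],[0,0,0,0,0,0,0]],
])

```text
clock: 4.2
position: [0.493, 0.4346, 0.0058]
tool_rot: [3.141, 0.0, 2.173]
force: [-1.9, -1.8, 7.6]
grip_width: 0.0183
finger_force: 58.3
```

>>> move_arm([
  [[0,0,0,-0.01,0,0,0],[0,0,0,-0.03,0,0,0],[0,0,0,-0.07,0,0,0],[0,0,0,-0.11,0,0,0],[0,0,0,-0.15,0,0,0]],
], force=110)

```text
clock: 4.7
position: [0.4923, 0.4342, 0.1579]
tool_rot: [3.142, -0.0, 2.174]
force: [1.7, 0.3, -5.8]
grip_width: 0.0155
finger_force: 108.6
```

```bash
python3 - <<'E'
from h import *
o=bot.observe();print(o["force"],o["moment"],o["grip_width"])
rel((.586,.018,.16),1.651)
E
```

```text
[ 1.72039632  0.30057568 -5.79233767] [ 0.2638613   0.01917672 -0.0106787 ] 0.015459849930314023
rel [-0.3959 -0.1591 -0.0022] [-0.     -0.0001  0.0833] rows 8.5
```

>>> move_arm([
  [[0,-0.03,-0.012,-0.01,0,0,0.006],[0,-0.07,-0.028,-0.02,0,0,0.015],[0,-0.11,-0.044,-0.02,0,0,0.023],[0,-0.15,-0.06,-0.02,0,0,0.032],[0,-0.19,-0.076,-0.02,0,0,0.04]],
])

```text
clock: 5.2
position: [0.5378, 0.2331, 0.1765]
tool_rot: [3.141, 0.0, 1.921]
force: [1.0, 0.4, -5.0]
grip_width: 0.0153
finger_force: 108.8
```

```bash
python3 - <<'E'
from h import *
rel((.586,.018,.18),1.651)
E
```

```text
rel [-0.2186 -0.0285 -0.0035] [ 0.0001 -0.      0.0429] rows 4.4
```

>>> move_arm([
  [[0,-0.045,-0.006,0,0,0,0.009],[0,-0.09,-0.012,0,0,0,0.018],[0,-0.135,-0.018,0,0,0,0.027],[0,-0.18,-0.024,0,0,0,0.036],[0,-0.21,-0.027,0,0,0,0.041]],
])

```text
clock: 5.7
position: [0.585, 0.0247, 0.1764]
tool_rot: [3.141, 0.001, 1.66]
force: [-0.0, 0.3, -5.6]
grip_width: 0.0158
finger_force: 108.7
```

```bash
python3 - <<'E'
from h import *
rel((.586,.018,.12),1.651)
E
```

```text
rel [-0.0067  0.0004  0.0564] [0.0001 0.0002 0.0015] rows 1.1
```

>>> move_arm([
  [[0,-0.004,0,0.03,0,0,0.001],[0,-0.007,0,0.06,0,0,0.0015],[0,-0.007,0,0.09,0,0,0.0015],[0,-0.007,0,0.1,0,0,0.0015],[0,-0.007,0,0.1,0,0,0.0015]],
])

```text
clock: 6.2
position: [0.585, 0.0217, 0.075]
tool_rot: [-3.14, -0.0, 1.656]
force: [-0.1, -0.2, -5.4]
grip_width: 0.0154
finger_force: 109.0
```

```bash
python3 - <<'E'
from h import *
import cv2
o=bot.observe();print(o["position"],o["tool_rot"])
t=bot.grab_frame("top")[100:250,180:320,::-1];s=bot.grab_frame("side")[130:280,180:340,::-1]
c=np.hstack([cv2.resize(t,(392,420),interpolation=3),cv2.resize(s,(408,420),interpolation=3)]);cv2.imwrite("pics/hov.png",c)
E
```

```text
[0.58500534 0.02170391 0.07503274] [-3.14002286e+00 -2.95301890e-04  1.65598813e+00]
```

View pics/hov.png

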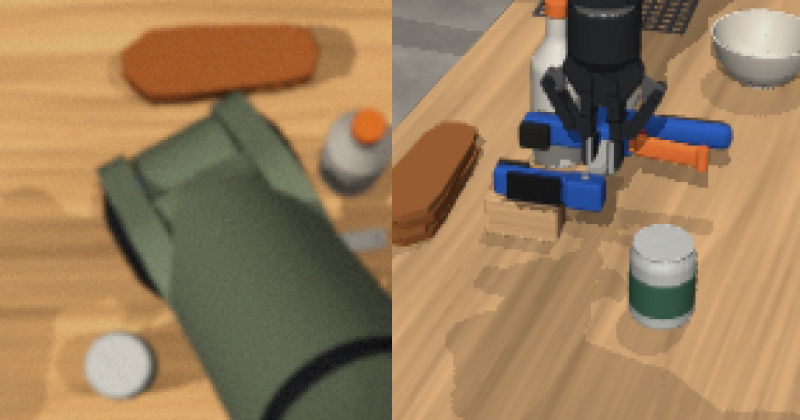

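```bash
python3 - <<'E'
from h import *
cr=lambda X:((w2px("side",X)-[180,130])*2.55*[1,420/150/2.55]+[392,0]).round(0).tolist()
c=(.5887,-.0212,.085)
L=np.array([(101,122,.5),(101,122,29.5),(-16,122,30),(-16,122,0),(84,88,15),(67,16,28),(101,16,2)])/1000
X=T2(c,L);X[:,2]+=.069;print("fixed jaw TL BL.. ",cr(X))
b=(.669,.034,.082)
print(cr(T2(b,np.array([(40,23,0),(-40,23,0),(-40,23,40)])/1000)))
print("dx/dmm 10:",cr([[.6,.1,.1],[.61,.1,.1],[.6,.11,.1]]))
E
```

```text
fixed jaw TL BL..  [[488.0, 199.0], [487.0, 172.0], [598.0, 189.0], [597.0, 217.0], [513.0, 170.0], [548.0, 126.0], [519.0, 144.0]]
[[485.0, 229.0], [554.0, 240.0], [554.0, 206.0]]
dx/dmm 10: [[562.0, 181.0], [553.0, 179.0], [558.0, 186.0]]
```

```bash
cat >> h.py <<'E'
import cv2
def box(p,x0,x1,y0,y1,z0,z1,dz=0):
    X=T2(p,np.array([(x,y,z) for x in(x0,x1) for y in(y0,y1) for z in(z0,z1)])/1000);X[:,2]+=dz;return X
def draw(im,n,X,f,o,col):
    q=((w2px(n,X)+.5-o)*f).astype(int)
    for i in range(8):
        for b in(1,2,4):
            if not i&b: cv2.line(im,q[i].tolist(),q[i|b].tolist(),col,1)
def overlay(name,n,u0,u1,v0,v1,f,c,j,dz,b):
    g=bot.grab_frame(n)[:,:,::-1];cv2.imwrite("pics/raw_"+name,g)
    im=cv2.resize(g[v0:v1,u0:u1],None,fx=f,fy=f,interpolation=3);o=np.array([u0,v0])
    draw(im,n,box(c,-16,101,96,122,0,30,dz),f,o,(0,255,255))
    draw(im,n,box(c,67,101,-48+j,-26+j,0,30,dz),f,o,(0,255,0))
    draw(im,n,box(c,67,101,88,96,2,28,dz),f,o,(255,0,255))
    draw(im,n,box(b,-40,40,-23,23,0,40),f,o,(0,0,255))
    cv2.imwrite("pics/"+name,im)
E
python3 - <<'E'
from h import *
overlay("ov1.png","side",205,315,160,232,7,(.5887,-.0212,.085),28,.069,(.669,.034,.082))
E
```

```text
(no output)
```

View pics/ov1.png

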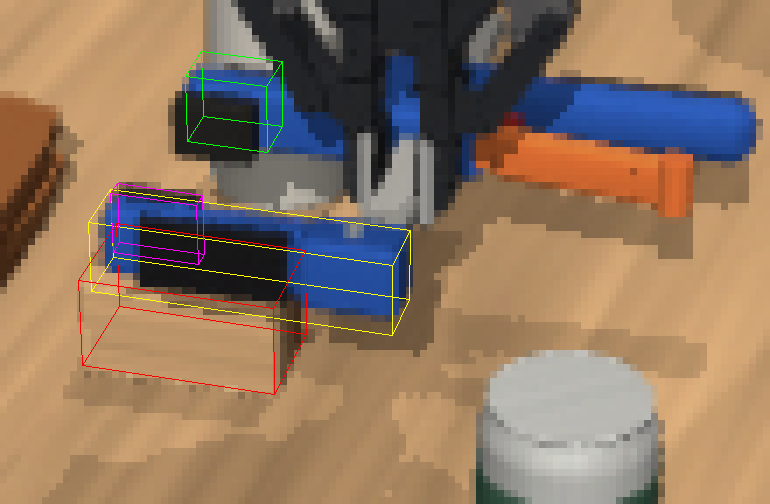

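>>> move_arm([
  [[0,-0.001,0,0.02,0,0,0],[0,-0.001,0,0.04,0,0,0],[0,-0.001,0,0.055,0,0,0],[0,-0.001,0,0.063,0,0,0],[0,-0.001,0,0.066,0,0,0]],
])

```text
clock: 6.85
position: [0.5857, 0.0206, 0.009]
tool_rot: [-3.141, -0.0, 1.656]
force: [-0.7, -0.3, -5.1]
grip_width: 0.0155
finger_force: 109.1
```

```bash
python3 - <<'E'
from h import *
o=bot.observe();print(o["position"],o["tool_rot"],o["force"],o["moment"])
P=o["position"];y=o["tool_rot"][2]-np.pi/2
c=(P[0]+np.sin(y)*.043,P[1]-np.cos(y)*.043,y);print(c)
overlay("ov2.png","side",205,315,160,232,7,c,28,P[2]-.0058,(.669,.034,.082))
E
```

```text
[0.58566521 0.02057754 0.0089786 ] [-3.14141283e+00 -6.85900822e-05  1.65565539e+00] [-0.74980632 -0.27441825 -5.10460886] [ 0.25532939  0.05786705 -0.07879063]
(np.float64(0.5893097681668125), np.float64(-0.022267729110007947), np.float64(0.08485906598980275))
```

View pics/ov2.png

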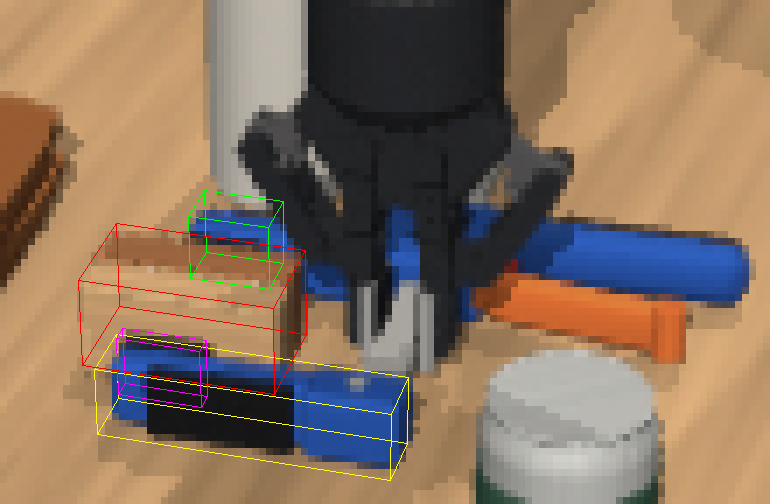

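>>> move_arm([
  [[0,0,0,0.002,0,0,0],[0,0,0,0.004,0,0,0],[0,0,0,0.004,0,0,0],[0,0,0,0.004,0,0,0],[0,0,0,0.004,0,0,0]],
])

```text
clock: 7.4
position: [0.5863, 0.0206, 0.006]
tool_rot: [3.14, -0.0, 1.656]
force: [-1.7, 2.1, 7.0]
grip_width: 0.0156
finger_force: 110.0
```

>>> move_arm([
  [[0.3,0,0,0,0,0,0],[0.4,0,0,0,0,0,0],[0.45,0,0,0,0,0,0],[0.45,0,0,0,0,0,0],[0.45,0,0,0,0,0,0]],
], force=30)

```text
clock: 7.9
position: [0.5857, 0.0204, 0.0051]
tool_rot: [-3.142, -0.0, 1.655]
force: [-0.2, -0.1, -0.4]
grip_width: 0.0388
finger_force: 0.0
```

>>> move_arm([
  [[0.45,0,0,-0.02,0,0,0],[0.45,0,0,-0.06,0,0,0],[0.45,0,0,-0.1,0,0,0],[0.45,0,0,-0.15,0,0,0],[0.45,0,0,-0.15,0,0,0]],
])

```text
clock: 8.4
position: [0.5883, 0.0209, 0.1611]
tool_rot: [3.133, 0.0, 1.655]
force: [0.5, 1.1, -0.7]
grip_width: 0.0387
finger_force: 0.0
```

```bash
python3 - <<'E'
from h import *
c=(.5899,-.0223,.085)
s=T2(c,[(-.094,-.022,.015)])[0];print(s)
rel((s[0],s[1],.14),.085+np.pi)
rel((s[0],s[1],.14),.085)
print(bot.observe()["qpos"].round(2))
E
```

```text
[ 0.49810712 -0.05220096  0.015     ]
rel [-0.0652 -0.0962  0.0203] [ 0.001   0.0011 -0.2501] rows 10.5
rel [-0.0652 -0.0962  0.0203] [ 0.0011 -0.001   0.2499] rows 10.5
[ 0.2   0.58 -0.49  1.75  0.34  0.88 -0.35]
```

>>> move_arm([
  [[1,-0.065,-0.096,0.01,0,0,-0.25],[1,-0.065,-0.096,0.01,0,0,-0.25],[1,-0.065,-0.096,0.01,0,0,-0.25],[1,-0.065,-0.096,0.01,0,0,-0.25],[1,-0.065,-0.096,0.01,0,0,-0.25]],
])

```text
clock: 8.9
position: [0.4952, -0.0532, 0.1453]
tool_rot: [-3.141, 0.001, 2.411]
force: [-0.2, -0.7, -0.5]
grip_width: 0.0855
finger_force: 0.0
```

```bash
python3 - <<'E'
from h import *
rel((.498,-.052,.14),.085+np.pi)
E
```

```text
rel [-0.0013  0.0027  0.0053] [-1.000e-04  1.000e-04 -1.299e-01] rows 5.4
```

>>> move_arm([
  [[1,-0.001,0.003,0.005,0,0,-0.13],[1,-0.001,0.003,0.005,0,0,-0.13],[1,-0.001,0.003,0.005,0,0,-0.13],[1,-0.001,0.003,0.005,0,0,-0.13],[1,-0.001,0.003,0.005,0,0,-0.13]],
])

```text
clock: 9.4
position: [0.4983, -0.051, 0.1402]
tool_rot: [-3.141, 0.0, -3.122]
force: [-0.2, 0.0, -0.6]
grip_width: 0.0856
finger_force: 0.0
```

```bash
python3 - <<'E'
from h import *
o=bot.observe();print(o["qpos"].round(2))
rel((.498,-.052,.14),.085+np.pi)
c=(.5899,-.0223,.085);b=(.669,.034,.082);f=4
out=[]
for n,(u0,u1,v0,v1) in dict(side=(210,310,150,290),top=(215,315,120,260)).items():
    g=bot.grab_frame(n)[:,:,::-1];im=cv2.resize(g[v0:v1,u0:u1],None,fx=f,fy=f,interpolation=3);O=np.array([u0,v0])
    draw(im,n,box(c,-16,101,96,122,0,30),f,O,(0,255,255))
    draw(im,n,box(c,-114,-74,-54.5,-23,4,26),f,O,(0,255,0))  # handle back to squeeze pt
    draw(im,n,box(c,-114,-74,-22,11,4,26),f,O,(255,255,0))
    draw(im,n,box(c,-9,9,-112,112,11,19),f,O,(255,0,255))
    draw(im,n,box(b,-40,40,-23,23,0,40),f,O,(0,0,255));out.append(im)
cv2.imwrite("pics/pl.png",np.hstack(out))
E
```

```text
[ 0.62  0.59 -0.87  1.98  0.6   0.85  1.02]
rel [ 0.0003 -0.001   0.0002] [-0.      0.     -0.0104] rows 0.4
```

View pics/pl.png

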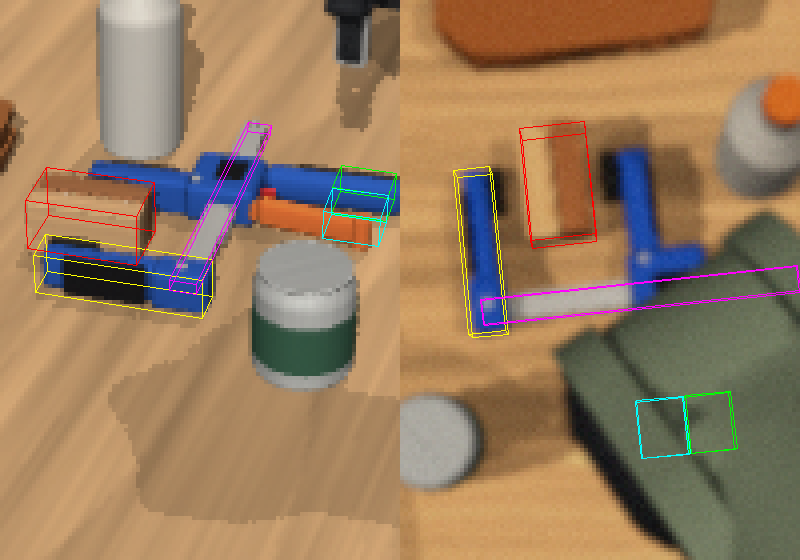

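>>> move_arm([
  [[1,0,-0.004,0.03,0,0,-0.0104],[1,0,-0.004,0.07,0,0,-0.0104],[1,0,-0.004,0.11,0,0,-0.0104],[1,0,-0.004,0.13,0,0,-0.0104],[1,0,-0.004,0.137,0,0,-0.0104]],
])

```text
clock: 10.0
position: [0.4973, -0.0547, 0.0014]
tool_rot: [3.141, -0.003, -3.066]
force: [0.6, -0.2, 1.6]
grip_width: 0.0854
finger_force: 0.0
```

```bash
python3 - <<'E'
from h import *
rel((.498,-.055,.003),.085+np.pi)
E
```

```text
rel [-0.0007 -0.0003 -0.0016] [ 0.0001 -0.0004 -0.0015] rows 0.1
```

>>> move_arm([
  [[0.76,0,0,-0.002,0,0,-0.0015],[0.65,0,-0.003,-0.002,0,0,-0.0015],[0.5,0,-0.006,-0.002,0,0,-0.0015],[0.35,0,-0.007,-0.002,0,0,-0.0015],[0.35,0,-0.007,-0.002,0,0,-0.0015]],
], force=30)

```text
clock: 10.5
position: [0.5, -0.0645, 0.0071]
tool_rot: [-3.138, 0.002, -3.056]
force: [-2.4, -10.8, 16.5]
grip_width: 0.0335
finger_force: 30.2
```

>>> move_arm([
  [[0.35,0,0,0,0,0,0],[0.35,0,0,0,0,0,0],[0.35,0,0,0,0,0,0]],
])

```text
clock: 10.8
position: [0.5, -0.0645, 0.0071]
tool_rot: [-3.138, 0.002, -3.056]
force: [-2.2, -10.5, 15.8]
grip_width: 0.0333
finger_force: 30.2
```

>>> move_arm([
  [[0.6,0,0.003,-0.003,0,0,0],[0.8,0,0.01,-0.003,0,0,0],[1,0,0.016,-0.003,0,0,0],[1,0,0.016,-0.003,0,0,0],[1,0,0.016,-0.003,0,0,0]],
])

```text
clock: 11.3
position: [0.4975, -0.0457, 0.0082]
tool_rot: [3.142, 0.0, -3.052]
force: [-0.0, -0.3, 0.2]
grip_width: 0.0852
finger_force: 0.0
```

```bash
python3 - <<'E'
from h import *
o=bot.observe();print(o["force"],o["position"])
g=bot.grab_frame("side");cv2.imwrite("pics/s2.png",g[:,:,::-1])
a=cv2.imread("pics/raw_ov2.png")
E
```

```text
[-0.01776585 -0.29393     0.22283194] [ 0.49745982 -0.0456733   0.0081821 ]
```

>>> move_arm([
  [[0.76,0,0,0,0,0,0],[0.65,0,-0.003,0,0,0,0],[0.5,0,-0.007,0,0,0,0],[0.3,0,-0.01,0,0,0,0],[0.3,0,-0.01,0,0,0,0]],
])

```text
clock: 11.85
position: [0.4985, -0.0584, 0.0088]
tool_rot: [-3.138, -0.0, -3.055]
force: [-4.9, -11.0, 24.1]
grip_width: 0.0327
finger_force: 32.5
```

>>> move_arm([
  [[0.3,0,0,0,0,0,0],[0.6,0,0.004,0,0,0,0],[0.8,0,0.01,0,0,0,0],[1,0,0.017,0,0,0,0],[1,0,0.017,0,0,0,0]],
])

```text
clock: 12.35
position: [0.4967, -0.0376, 0.0081]
tool_rot: [3.141, -0.0, -3.051]
force: [0.0, -0.4, -0.6]
grip_width: 0.0855
finger_force: 0.0
```

>>> move_arm([
  [[0.76,0,0,0,0,0,0],[0.65,0,-0.003,0,0,0,0],[0.5,0,-0.008,0,0,0,0],[0.3,0,-0.012,0,0,0,0],[0.3,0,-0.012,0,0,0,0]],
])

```text
clock: 12.85
position: [0.4978, -0.0532, 0.0087]
tool_rot: [-3.139, -0.0, -3.055]
force: [-5.7, -9.7, 20.9]
grip_width: 0.0324
finger_force: 32.9
```

>>> move_arm([
  [[0.3,0,0,0,0,0,0],[0.6,0,0.004,0,0,0,0],[0.8,0,0.01,0,0,0,0],[1,0,0.017,0,0,0,0],[1,0,0.017,0,0,0,0]],
])

```text
clock: 13.35
position: [0.4962, -0.0327, 0.0081]
tool_rot: [3.141, -0.0, -3.051]
force: [0.1, -0.6, -0.1]
grip_width: 0.0851
finger_force: 0.0
```

```bash
python3 - <<'E'
from h import *
# blob centres in side picture: blue, orange (trigger), light/dark wood hard -> print blue/orange stats
for nm in("raw_ov2.png","s2.png",None):
    g=cv2.imread("pics/"+nm) if nm else bot.grab_frame("side")[:,:,::-1].copy()
    if nm is None: cv2.imwrite("pics/s3.png",g)
    h=cv2.cvtColor(g,cv2.COLOR_BGR2HSV)
    b=cv2.inRange(h,(105,150,60),(125,255,255));o=cv2.inRange(h,(6,190,150),(14,255,255));o[:185]=0
    for m in(b,o):
        n,l,s,c=cv2.connectedComponentsWithStats(m)
        print(nm,[(s[i].tolist(),c[i].round(1).tolist()) for i in range(1,n) if s[i,4]>40])
E
```

```text
raw_ov2.png [([474, 0, 38, 55, 1126], [498.1, 18.2]), ([450, 110, 13, 14, 131], [455.8, 117.2]), ([471, 118, 10, 9, 50], [474.6, 122.7]), ([233, 191, 14, 5, 48], [239.8, 192.5]), ([260, 190, 5, 11, 43], [262.0, 194.8]), ([279, 192, 33, 11, 252], [295.6, 196.9]), ([221, 210, 43, 17, 280], [245.9, 217.1])]
raw_ov2.png [([275, 199, 28, 12, 168], [289.6, 204.7])]
s2.png [([489, 0, 23, 38, 440], [503.9, 12.4]), ([471, 111, 9, 15, 75], [474.5, 118.3]), ([450, 114, 11, 10, 92], [454.5, 118.2]), ([232, 188, 61, 18, 463], [264.0, 195.5]), ([301, 195, 10, 9, 70], [305.7, 198.7]), ([221, 209, 41, 17, 273], [245.3, 216.4])]
s2.png [([272, 199, 20, 10, 120], [281.9, 203.7])]
None [([488, 0, 24, 39, 481], [503.5, 12.8]), ([471, 111, 9, 15, 81], [474.7, 118.6]), ([450, 114, 12, 10, 92], [454.5, 118.3]), ([233, 189, 59, 18, 411], [266.3, 196.3]), ([301, 197, 9, 9, 72], [304.8, 201.1]), ([220, 205, 40, 18, 272], [243.6, 213.2])]
None [([270, 200, 21, 10, 117], [280.3, 205.2])]
```

```bash
python3 - <<'E'
from h import *
c=(.5899,-.0273,.085);b=(.669,.034,.082);f=4
out=[]
for n,(u0,u1,v0,v1) in dict(side=(212,312,165,245),top=(225,325,130,210)).items():
    g=bot.grab_frame(n)[:,:,::-1]; cv2.imwrite(f"pics/r4_{n}.png",g)
    im=cv2.resize(g[v0:v1,u0:u1],None,fx=f,fy=f,interpolation=3);O=np.array([u0,v0])
    i2=im.copy()
    draw(im,n,box(c,-16,101,96,122,0,30),f,O,(0,255,255))
    draw(im,n,box(b,-40,40,-23,23,0,40),f,O,(0,0,255));out.append(np.vstack([i2[:300],im[:300]]))
cv2.imwrite("pics/pl4.png",np.hstack(out)[:600])
E
```

```text
(no output)
```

View pics/pl4.png

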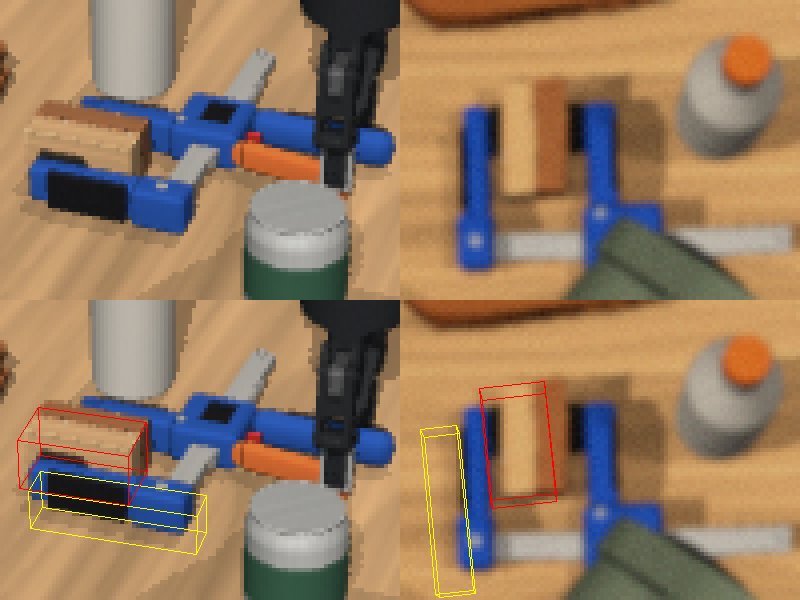

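>>> move_arm([
  [[0.85,0,0,0,0,0,0.012],[0.65,0,-0.003,0,0,0,0.012],[0.5,0,-0.008,0,0,0,0.012],[0.3,0,-0.012,0,0,0,0.012],[0.3,0,-0.012,0,0,0,0.012]],
], force=35)

```text
clock: 14.0
position: [0.497, -0.0492, 0.0089]
tool_rot: [-3.137, -0.001, -3.129]
force: [-9.6, -15.5, 30.5]
grip_width: 0.0332
finger_force: 37.7
```

>>> move_arm([
  [[0.3,0,0,0,0,0,0],[0.3,0,0,0,0,0,0],[0.3,0,0,0,0,0,0]],
])

```text
clock: 14.3
position: [0.497, -0.0492, 0.0089]
tool_rot: [-3.137, -0.001, -3.129]
force: [-9.7, -16.0, 29.5]
grip_width: 0.0328
finger_force: 37.8
```

>>> move_arm([
  [[0.6,0,0.004,-0.002,0,0,0],[0.8,0,0.01,-0.003,0,0,0],[1,0,0.015,-0.003,0,0,0],[1,0,0.015,-0.003,0,0,0],[1,0,0.015,-0.003,0,0,0]],
])

```text
clock: 14.8
position: [0.4972, -0.0307, 0.0111]
tool_rot: [3.142, -0.0, -3.127]
force: [0.1, 0.1, -0.0]
grip_width: 0.0852
finger_force: 0.0
```

>>> move_arm([
  [[0.85,0,0,0,0,0,0],[0.65,0,-0.003,0,0,0,0],[0.5,0,-0.008,0,0,0,0],[0.3,0,-0.012,0,0,0,0],[0.3,0,-0.012,0,0,0,0]],
])

```text
clock: 15.3
position: [0.4971, -0.0464, 0.0119]
tool_rot: [-3.137, -0.001, -3.131]
force: [-8.1, -17.2, 30.5]
grip_width: 0.035
finger_force: 32.5
```

>>> move_arm([
  [[0.3,0,0,0,0,0,0],[0.3,0,0,0,0,0,0],[0.3,0,0,0,0,0,0]],
])

```text
clock: 15.6
position: [0.4971, -0.0464, 0.0119]
tool_rot: [-3.136, -0.001, -3.131]
force: [-8.0, -17.8, 31.6]
grip_width: 0.0346
finger_force: 32.0
```

>>> move_arm([
  [[0.6,0,0.004,0,0,0,0],[0.8,0,0.01,0,0,0,0],[1,0,0.015,0,0,0,0],[1,0,0.015,0,0,0,0],[1,0,0.015,0,0,0,0]],
])

```text
clock: 16.1
position: [0.4972, -0.0277, 0.0111]
tool_rot: [3.141, -0.0, -3.128]
force: [-0.0, -0.3, 0.8]
grip_width: 0.0857
finger_force: 0.0
```

```bash
python3 - <<'E'
from h import *
# silver/black/wood transitions: sample top-view row across pads and blanks, old vs new
new={n:bot.grab_frame(n)[:,:,::-1].copy() for n in("top","side")}
old={n:cv2.imread(f"pics/r4_{n}.png") for n in new}
for g in(old["top"],new["top"]):
    cv2.imwrite
    r=g[160:165,238:286].mean(0).astype(int); print([tuple(x) for x in r.tolist()])
for g in(old["side"],new["side"]):
    h=cv2.cvtColor(g,cv2.COLOR_BGR2HSV);b=cv2.inRange(h,(105,150,60),(125,255,255));b[:,:215]=0
    n,l,s,c=cv2.connectedComponentsWithStats(b);print([(s[i].tolist(),c[i].round(1).tolist()) for i in range(1,n) if s[i,4]>60 and s[i,1]>180])
cv2.imwrite("pics/r5_top.png",new["top"]);cv2.imwrite("pics/r5_side.png",new["side"])
E
```

```text
[(75, 121, 166), (67, 104, 142), (79, 75, 95), (121, 63, 49), (156, 67, 28), (168, 73, 27), (162, 71, 28), (148, 66, 27), (107, 46, 19), (57, 27, 16), (25, 22, 27), (35, 54, 73), (66, 107, 145), (95, 151, 199), (105, 165, 214), (106, 168, 214), (108, 169, 214), (108, 170, 214), (105, 165, 212), (103, 161, 208), (89, 141, 193), (64, 112, 171), (52, 97, 163), (51, 95, 163), (49, 95, 160), (49, 94, 161), (53, 95, 162), (48, 92, 155), (37, 69, 122), (19, 38, 65), (14, 16, 23), (19, 15, 15), (52, 27, 18), (105, 44, 20), (149, 64, 25), (164, 72, 29), (162, 71, 27), (161, 70, 28), (151, 66, 25), (122, 54, 28), (73, 45, 46), (42, 59, 80), (48, 78, 108), (54, 85, 117), (52, 85, 118), (53, 86, 119), (56, 87, 119), (53, 87, 117)]
[(88, 141, 188), (82, 131, 178), (81, 128, 174), (82, 128, 173), (75, 120, 163), (60, 95, 131), (55, 56, 73), (96, 44, 29), (141, 60, 24), (165, 71, 27), (167, 74, 30), (152, 69, 29), (116, 50, 21), (67, 30, 16), (34, 26, 26), (32, 47, 64), (63, 99, 133), (93, 144, 190), (104, 162, 210), (107, 168, 215), (108, 168, 214), (108, 170, 214), (105, 166, 213), (104, 162, 209), (86, 141, 189), (65, 113, 168), (53, 96, 162), (50, 95, 162), (49, 94, 161), (49, 93, 160), (50, 96, 162), (49, 92, 156), (37, 72, 123), (22, 39, 67), (18, 18, 24), (53, 26, 18), (106, 44, 18), (150, 65, 27), (164, 73, 29), (164, 72, 29), (155, 68, 27), (124, 55, 26), (75, 45, 41), (45, 57, 77), (48, 78, 108), (54, 86, 118), (55, 87, 120), (54, 86, 118)]
[([233, 189, 59, 18, 411], [266.3, 196.3]), ([301, 197, 9, 9, 72], [304.8, 201.1]), ([220, 205, 40, 18, 271], [243.6, 213.2])]
[([234, 188, 56, 19, 383], [266.0, 196.0]), ([299, 198, 11, 10, 91], [303.8, 202.6]), ([220, 201, 39, 20, 272], [243.0, 210.9])]
```

>>> move_arm([
  [[1,0,0,-0.02,0,0,0],[1,0,0,-0.05,0,0,0],[1,0,0,-0.1,0,0,0],[1,0,0,-0.15,0,0,0],[1,0,0,-0.2,0,0,0]],
])

```text
clock: 16.7
position: [0.4966, -0.0279, 0.213]
tool_rot: [3.141, -0.001, -3.128]
force: [0.9, -0.8, -0.2]
grip_width: 0.0855
finger_force: 0.0
```

```bash
python3 - <<'E'
from h import *
g={n:bot.grab_frame(n)[:,:,::-1].copy() for n in("top","side")}
o=cv2.imread("pics/top0.png")
r=g["top"][160:165,238:286].mean(0)
B,R=r[:,0],r[:,2]
def cross(a,i0,i1,v):
    for i in range(i0,i1):
        if (a[i]-v)*(a[i+1]-v)<=0:return i+(v-a[i])/(a[i+1]-a[i])
print("moving pad px",cross(B,33,42,90)-cross(R,28,36,85),"fixed",cross(R,11,20,115)-cross(B,9,15,95))
# blank rotation/pos: min-area rect of light+dark wood tops
h=cv2.cvtColor(g["side"],cv2.COLOR_BGR2HSV);oo=cv2.inRange(h,(6,190,150),(14,255,255));oo[:185]=0
n,l,s,c=cv2.connectedComponentsWithStats(oo);print("trigger",[(s[i].tolist()) for i in range(1,n) if s[i,4]>40])
b=cv2.inRange(h,(105,150,60),(125,255,255));n,l,s,c=cv2.connectedComponentsWithStats(b);print([(s[i].tolist()) for i in range(1,n) if s[i,4]>60 and s[i,1]>180])
# lengthwise: column profiles of light blank, dark blank, both pads (top view)
t=g["top"]
for nm,u in(("fixedpad",252),("light",258),("dark",266),("movpad",272)):
    print(nm,t[145:185,u].sum(1).tolist())
# bystanders: frame difference vs start in bottle/tin/soles/bowl regions
for nm,(u0,u1,v0,v1) in dict(tin=(208,240,215,245),soles=(220,298,105,138),bowl=(380,440,190,250),bottle=(293,322,135,170)).items():
    sh,q=cv2.phaseCorrelate(np.float32(cv2.cvtColor(o,6)[v0:v1,u0:u1]),np.float32(cv2.cvtColor(t,6)[v0:v1,u0:u1]));print(nm,np.round(sh,2),round(q,2))
E
```

```text
moving pad px 3.0922722945096837 fixed 3.4097656554122437
trigger [[270, 200, 28, 13, 141]]
[[234, 188, 76, 20, 568], [220, 201, 39, 20, 271]]
fixedpad [439, 464, 464, 464, 449, 438, 409, 397, 361, 283, 159, 117, 93, 105, 90, 79, 87, 85, 88, 85, 81, 106, 184, 227, 236, 252, 231, 258, 262, 250, 252, 230, 240, 263, 281, 283, 279, 296, 280, 258]
light [450, 456, 463, 470, 457, 474, 477, 483, 469, 483, 473, 473, 477, 479, 475, 478, 474, 487, 475, 486, 482, 471, 480, 471, 477, 481, 472, 476, 476, 484, 456, 386, 279, 222, 253, 291, 300, 303, 296, 288]
dark [446, 457, 465, 408, 338, 293, 278, 287, 293, 294, 290, 297, 290, 285, 286, 295, 298, 305, 296, 293, 303, 292, 296, 300, 299, 302, 292, 301, 295, 306, 289, 232, 193, 267, 367, 415, 430, 404, 385, 368]
movpad [455, 456, 432, 371, 340, 320, 318, 308, 268, 223, 145, 79, 74, 38, 49, 53, 67, 71, 43, 45, 65, 86, 130, 201, 237, 227, 231, 236, 250, 249, 240, 228, 259, 289, 309, 334, 301, 292, 267, 230]
tin [ 0.02 -0.08] 1.01
soles [-0.01  0.06] 1.03
bowl [ 0.21 -0.17] 0.84
bottle [0.08 0.1 ] 0.9
```

```bash
python3 -c "
from workcell import bot
print(bot.job_done())"
```

```text
the job is handed in; nothing more can be done
None
```

I handed the job in at about 17 s: the clamp lies flat across both blanks and was squeezed five times, and by my picture measurements its soft pad is pushed in by roughly 6 mm (at least 3). The blanks slid about 25 mm towards the bottle during the squeezing (the limit is 60 mm), the bystanders did not move, and the hand-in gave no verdict back.

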